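Chock a short row of jars in its packing tray

TASK

One of the two jar trays is a jar short. Roll its loose jar along the tray, without lifting it, up against the other two so that its label turns to the top; then slide the wooden filler block down into the end gap that this opens (the only gap wide enough for it), handle rib up, and press it fully home, its top flush with the rim of the tray's end wall. Finish still holding the block and pressing it down, so that it can be taped over; leave the full tray and everything else alone.

Things in the scene. Friction and masses are not known exactly. Their poses are not given: they have to be found in the camera images.
- short_tray: Open wooden tray, fixed; three jars lie on their sides in it, in a row along y. Origin: centre of its underside; y to the robot's left, z up, yaw within 0.06 rad. Inside 120 (x) by 296 mm (y), floor 8 mm thick; long sides 9 mm thick, 36 mm high; end walls 12 mm thick, rim 62 mm above the table. Two jars touch the right (-y) wall and each other.
- short_tray_seat (a point): Point on the short tray's floor where the block's underside is finally centred, at the left end: x 0, y +103.5, z 8 mm in the tray's frame. With the loose jar rolled up, 89 mm (along y) are free here between the jar and the left end wall.
- loose_jar_center (a point): Centre of the loose jar, the leftmost in the short tray: glass, 69 mm diameter, 112 mm long, axis along the tray's x, 42.5 mm above the table, 0.3 to 0.65 kg. It rolls freely. At the start 30 to 45 mm are free to its neighbour and 45 to 57 mm to the left end wall; rolled up to its neighbour its centre is at y +24.5 mm in the tray's frame.
- loose_jar_label (a point): Middle of the loose jar's white label with an orange band, on the glass, 34.5 mm from the jar's axis. At the start it faces left (+y) and a little up; when the jar rolls (is not dragged) to the right up to its neighbour it comes within about 0.2 rad of the top.
- filler_grip (a point): Centre of the dark handle rib on the loose wooden filler block (0.2 to 0.3 kg), 70 mm above the block's underside. Axes: z up, x along the block's 106 mm side, y along its 85 mm side, yaw within 0.35 rad. Block 54 mm high, foot bevelled; rib 44 mm (x) by 20 mm (y), 33 mm high: take it by its ends, along x, so that the fingers clear jar and wall. In the tray its axes match the tray's.
- full_tray: The same tray with four jars that fill it but for 20 mm at its left end, too narrow for the block. Fixed. Origin: centre of its underside. Leave alone. Beside it and behind the filler block the table is full of standing jars, 112 mm high, from about x = 0.51 m on, left of y = -0.12 m: carry the block over them or clear of them.
- stapler: Grey stapler, 137 x 32 x 44 mm, lying left of the filler block; origin at the centre of its underside. Leave alone.
- tape_roll: Brown roll of parcel tape, 66 mm diameter, 48 mm high, at the left; origin at the centre of its underside. Leave alone.
- tape_dispenser: Red hand tape dispenser, 213 x 151 x 59 mm, at the right; origin at the centre of its underside. Leave alone.

How it is judged:
By the outcome, as a careful person would: the job done as asked, in the order asked, and still so for the second after the job is handed in, while the arm keeps its last pose, push and grip.
It also fails if it takes over 51 s, if anything falls off the work surface, if the arm or the gripper's body presses on something with over 40 N, if the wrist force passes 120 N, or if a joint passes its speed limit or range.

ROBOT

A 7-joint arm with a two-finger parallel gripper is mounted at the origin on a cart in front of the work surface, level with it; the furniture and walls round the work are solid. World frame = base frame: x ahead of the robot, y to its left, z up, the work surface at z = 0. Lengths are in mm, angles in rad, forces in N, time in s.
With the tool pointing down it reaches from about 400 to 875 mm from the base axis. Payload 4.4 kg.
Tool frame: the origin (TCP) lies between the finger pads; the fingertips stand 22 mm ahead of it and the grasp point (between the pads) lies 3 mm ahead of it; z points along the fingers, y is the line along which they close (so a half turn about z gives the same grasp; the last joint's range is limited). The gripper opens to 85 mm and grips with 20 to 120 N. Pads are 22 mm wide; open, the fingers measure 114 mm over their backs; the gripper's body (76 mm by 85 mm) begins 54 mm behind the grasp point. The pads swing forward as they close: fully open they stand 13 mm farther back than shut.
Start: joints at [1.247, 0.628, 0.038, 1.517, -0.027, 0.996, -0.02], TCP at [165.747, -628.526, 253.313] pointing down, gripper open.
Joint ranges: [-3.06, 3.06], [-0.37, 2.12], [-1.25, 1.32], [0.18, 2.47], [-1.1, 4.24], [0.23, 1.98], [-2.94, 2.94]. Speed limits (rad/s): [2.57, 2.57, 3.14, 3.14, 3.14, 3.14, 3.14].

INTERFACE

Orientations are given as [roll, pitch, yaw] about the fixed x, y, z axes, in that order (R = Rz(yaw) Ry(pitch) Rx(roll)).
In Python, from cell import ctrl gives the robot as it stands.
- The arm moves only by the tool step_arm, never from a script. Its argument "plan" is a list of rows, each an object of numbers: "dx", "dy", "dz": the shift along the tool's x, y, z scaled (see below); "ax", "ay", "az": the turn, a rotation vector about the tool's x, y, z scaled (see below); "gripper": the opening, from 0 (shut) to 1 (fully open). A call has 1 to 20 rows; each row shifts and turns the commanded pose from where the row before left it, along the tool's axes as they then stand; what a row does not reach is not made up. The controller multiplies each number of a shift by 0.3 m and each number of a turn by 90 degrees. A row lasts 1/8 s, in which the tool goes at most 62.5 mm and 10.7 degrees, less where a joint would pass 70% of its speed; a pose out of reach is approached as far as the arm can. A call with a number of a shift or a turn outside -1 to 1 is refused whole. A call with a gripper value outside its range is refused whole. The fingers move at their own pace and stop on an object; the grip force is fixed at half the most. Time passes only in rows, so rows that do not move let the fingers close. It gives the time, the measured TCP pose, the force, the opening and the grip force at its end, in the units of the state.
- ctrl.read_state(): the state, without advancing time (a new reading comes with each control period).
- ctrl.get_image(name): name is "scene" or "top" or "wrist"; returns a dict with "color" (480x640x3 uint8, red, green, blue), "range_z" (480x640 float32, mm along the optical axis (not along the pixel's ray), 0 where there is no reading), "fx", "fy", "cx", "cy" (pixels), "k1" (the pictures are not rectified: a ray, as slopes to the right and down, at radius r is drawn at 1 + k1 r^2 times it, then the intrinsics apply), "T" (4x4, takes a point from camera to world coordinates); the wrist camera has in their place "T_tool_cam" (4x4, takes a point from camera to tool coordinates, whose origin is the TCP and whose axes are the flange's). Camera axes: x right, y down, z forward; pixel columns grow to the right and rows downward; lengths in mm; the calibration is good to about 2 mm. A picture is of the moment at which its call begins: read the wrist's pose just before it.
- ctrl.finish_job(): hands the job in; it is judged then, once.
The state is a dict: "clock": time; "qpos": joint angles; "qd": joint speeds; "tau": joint torques, N m; "eef_pos": TCP position; "tool_rot": TCP orientation; "force": force on the tool from outside, world axes, zero at the start; "torque": the same for the moment, N m; "width": finger opening in mm; "gripper_force": force on a finger pad.
Only numpy, scipy, OpenCV 4.12 (cv2) and the standard library are available. Lean on these libraries where they do the work, as an engineer would, in place of code of your own. Each camera call takes 0.05 s, during which the arm holds its last target. There are 200 camera calls.

## Working session

There is one attempt and no reset: what is moved stays moved. The work goes in short steps, Python scripts to look and compute and a tool call to move; the robot and the scene stay as the last step left them, time stands still between calls to the robot, and variables do not carry over. Pictures are saved under pics/ and viewed, at most 10 in all, crops included, and the job is handed in when it is done.

Besides the shell and the picture viewer there is one more tool, called after "Emit:" as a command line: name --argument value ..., lists and objects as JSON in quotes. step_arm: Moves the arm, as the interface text tells. Shifts and turns lie within -1 to 1; 1 stands for 0.3 m of shift or 90 degrees of turn. Its arguments: {"type":"object","properties":{"plan":{"type":"array"}},"required":["plan"]}

```bash
mkdir -p pics; ls; cat > h.py <<'E'
import numpy as np, cv2
from cell import ctrl
from scipy.spatial.transform import Rotation as R
def cloud(im):
    h,w=im["range_z"].shape
    u,v=np.meshgrid(np.arange(w),np.arange(h))
    K=np.array([[im["fx"],0,im["cx"]],[0,im["fy"],im["cy"]],[0,0,1.]])
    p=cv2.undistortPoints(np.stack([u,v],-1).reshape(-1,1,2).astype(float),K,np.array([im["k1"],0,0,0.])).reshape(h,w,2)
    z=im["range_z"]
    P=np.dstack([p[...,0]*z,p[...,1]*z,z])
    T=np.array(im["T"])
    W=P@T[:3,:3].T+T[:3,3]
    W[z<=0]=np.nan
    return W
def grab(n):
    im=ctrl.get_image(n)
    if n=="wrist":
        s=ctrl.read_state();T=np.eye(4);T[:3,:3]=R.from_euler('xyz',s["tool_rot"]).as_matrix();T[:3,3]=s["eef_pos"]
        im["T"]=T@np.array(im["T_tool_cam"])
    return im,cloud(im)
E
python3 - <<'E'
from h import *
print(ctrl.read_state())
for n in("top","scene"):
    im,W=grab(n); cv2.imwrite(f"pics/{n}0.png",im["color"][...,::-1]); np.savez(f"{n}0.npz",c=im["color"],W=W)
    print(im["T"],im["fx"],im["k1"])
E
```

```text
pics
{'clock': 0.0, 'qpos': array([ 1.2472216 ,  0.62935924,  0.03848768,  1.51834247, -0.02701373,
        0.99627208, -0.0200118 ]), 'qd': array([-1.03275634e-03, -9.32821827e-04,  8.12150114e-04,  6.65586025e-05,
       -1.36913883e-03,  2.48195276e-03,  2.27942975e-03]), 'tau': array([ 7.15301630e-04, -5.63387632e+01,  1.22618917e+00, -1.93440574e+01,
        1.08322260e-02,  1.06056780e-02,  2.93558185e-05]), 'eef_pos': array([ 165.56841489, -627.97849528,  252.3895351 ]), 'tool_rot': array([-3.13973123e+00,  3.99688331e-05,  2.57719076e-01]), 'force': array([-0.00877922,  0.29516341, -0.50924741]), 'torque': array([ 0.00020288, -0.01886383,  0.01799076]), 'gripper_force': 0.0, 'width': 85.52287824949448}
[[ 6.77437976e-02 -9.72250456e-01  2.23919245e-01  2.50057985e+02]
 [-9.97699506e-01 -6.65877375e-02  1.27188499e-02 -1.27529810e+02]
 [ 2.54436825e-03 -2.24265743e-01 -9.74524706e-01  1.35614880e+03]
 [ 0.00000000e+00  0.00000000e+00  0.00000000e+00  1.00000000e+00]] 468.96167414025916 0.026941667151489025
[[ 7.97909288e-01 -5.20903254e-01  3.03315953e-01 -1.05985108e+02]
 [-6.02641091e-01 -7.00080840e-01  3.83028109e-01 -9.60465362e+02]
 [ 1.28250990e-02 -4.88412343e-01 -8.72518711e-01  1.97366302e+03]
 [ 0.00000000e+00  0.00000000e+00  0.00000000e+00  1.00000000e+00]] 619.7484935334032 -0.10480957440030196
```

View pics/top0.png

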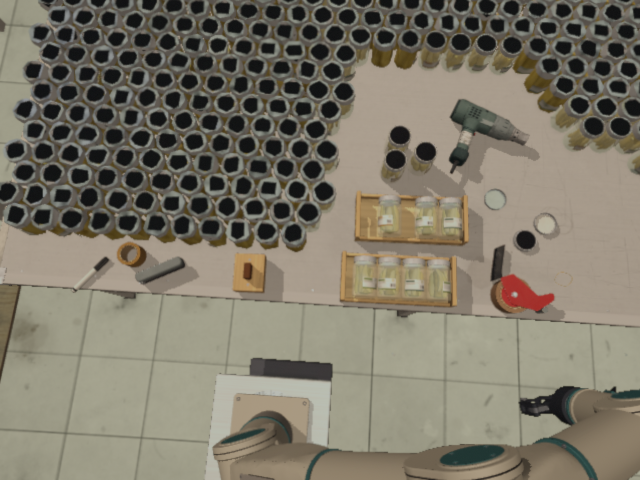

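View pics/scene0.png

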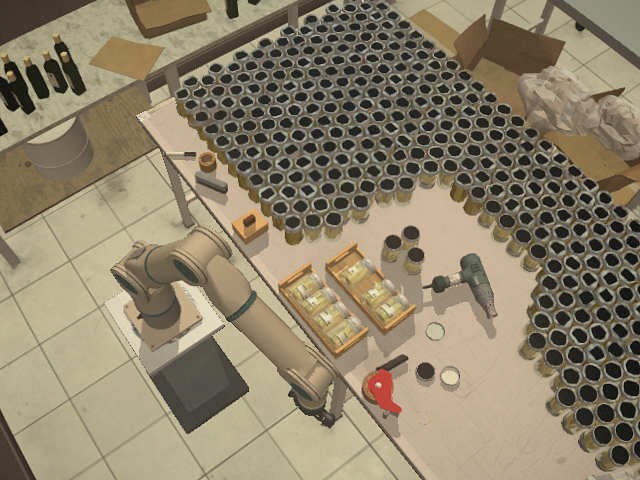

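The top view shows the short tray at about (412,218), its loose jar at (389,215), the full tray at (400,279), and the block with its rib at (248,271). I'll measure these next.

```bash
cat > m.py <<'E'
from h import *
for n in("top","scene"):
    d=np.load(n+"0.npz");W=d["W"];c=d["c"].astype(int)
    X,Y,Z=W[...,0],W[...,1],W[...,2]
    hsv=cv2.cvtColor(d["c"],cv2.COLOR_RGB2HSV).astype(int)
    def box(x0,x1,y0,y1,z0,z1): return (X>x0)&(X<x1)&(Y>y0)&(Y<y1)&(Z>z0)&(Z<z1)
    if n=="top":
        for (u,v) in [(248,271),(238,275),(360,218),(464,220),(389,215),(426,215),(451,215),(412,242),(342,277),(454,281),(300,237)]: print((u,v),W[v,u].round(1))
    # block top
    bx,by=W[271,248][:2] if n=="top" else (bx,by)
    m=box(bx-90,bx+90,by-80,by+80,46,61); p=W[m][:,:2].astype(np.float32); print(n,"blk",len(p),cv2.minAreaRect(p),Z[m].mean())
    m=box(bx-60,bx+60,by-60,by+60,72,100); p=W[m][:,:2].astype(np.float32); print(n,"rib",len(p),p.mean(0),cv2.minAreaRect(p),Z[m].mean())
    if n=="top": L=W[218,360];Rr=W[220,464]
    for q in(L,Rr):
        m=box(q[0]-90,q[0]+90,q[1]-20,q[1]+20,54,70)&(hsv[...,1]>110);p=W[m][:,:2].astype(np.float32);print(n,"end",len(p),p.mean(0),cv2.minAreaRect(p),Z[m].mean())
    t=box(300,450,-500,200,-15,15);print("table z",np.nanmedian(Z[t]))
E
python3 m.py
```

```text
(248, 271) [429.5  86.8  88. ]
(238, 275) [421.6 119.7  51.2]
(360, 218) [ 606.6 -211.9   63.2]
(464, 220) [ 621.  -507.5   62.8]
(389, 215) [ 617.6 -292.5   75.4]
(426, 215) [ 624.2 -396.5   77.2]
(451, 215) [ 628.6 -466.4   78.7]
(412, 242) [ 558.1 -370.7   13.2]
(342, 277) [ 434.2 -170.6   62.3]
(454, 281) [ 444.5 -480.4   61.5]
(300, 237) [528.8 -48.5 111. ]
top blk 1036 ((448.65704345703125, 78.25576782226562), (138.33998107910156, 113.08084869384766), 0.1660574972629547) 54.59741475319534
top rib 131 [432.66983   89.162155] ((432.8246765136719, 90.13080596923828), (44.67814636230469, 20.753150939941406), 1.8877588510513306) 86.06067482277582
top end 188 [ 617.5443  -205.90222] ((618.4904174804688, -205.95306396484375), (130.45523071289062, 11.905069351196289), 2.6223042011260986) 62.12221301593047
top end 192 [ 625.83203 -511.04483] ((626.9606323242188, -510.6511535644531), (132.90809631347656, 13.414752960205078), 1.5821044445037842) 61.43571641000488
table z 0.9512424050504933
scene blk 456 ((448.58343505859375, 91.6280517578125), (141.77371215820312, 146.61073303222656), 0.3540656864643097) 53.615979041852164
scene rib 79 [431.81973  85.91307] ((432.9831848144531, 87.08989715576172), (27.067182540893555, 46.54319381713867), 86.98738861083984) 83.82721597444859
scene end 110 [ 617.51746 -210.52264] ((617.6893310546875, -209.24501037597656), (135.32872009277344, 15.698810577392578), 0.7391037344932556) 61.25492881186044
scene end 171 [ 622.08185 -512.40295] ((625.24853515625, -508.1236267089844), (33.4228515625, 138.1151580810547), 88.90425872802734) 61.415577478732516
table z 0.49073927994027144
```

Emit:
step_arm --plan '[{"az":-0.107,"gripper":0},{"az":-0.107,"gripper":0},{"az":-0.107,"gripper":0},{"az":-0.107,"gripper":0},{"az":-0.107,"gripper":0},{"az":-0.107,"gripper":0},{"az":-0.107,"gripper":0},{"az":-0.107,"gripper":0}]'

```text
invalid input
```

```bash
cat >> h.py <<'E'
def to(p,yaw=None):
    s=ctrl.read_state();M=R.from_euler('xyz',s["tool_rot"])
    d=M.inv().apply(np.array(p,float)-s["eef_pos"])/300
    o=dict(t=round(s["clock"],2),pos=np.round(s["eef_pos"],1),rot=np.round(s["tool_rot"],3),d=d.round(4),F=np.round(s["force"],1),w=round(s["width"],1),gf=s["gripper_force"])
    if yaw is not None: o["turn"]=((M.inv()*R.from_euler('xyz',[np.pi,0,yaw])).as_rotvec()/(np.pi/2)).round(4)
    print(o)
E
python3 -c "
from h import *
to([618.7,-233.5,190],1.602)"
```

```text
{'t': 0.1, 'pos': array([ 165.6, -628. ,  252.5]), 'rot': array([-3.14 ,  0.   ,  0.258]), 'd': array([ 1.7957, -0.8862,  0.2097]), 'F': array([-0.9,  0.7,  0.2]), 'w': 85.4, 'gf': 0.0, 'turn': array([-1.000e-03, -7.000e-04, -8.558e-01])}
```

Emit:
step_arm --plan '[{"dx":0,"dy":0,"dz":0,"ax":0,"ay":0,"az":-0.107,"gripper":0},{"dx":0,"dy":0,"dz":0,"ax":0,"ay":0,"az":-0.107,"gripper":0},{"dx":0,"dy":0,"dz":0,"ax":0,"ay":0,"az":-0.107,"gripper":0},{"dx":0,"dy":0,"dz":0,"ax":0,"ay":0,"az":-0.107,"gripper":0},{"dx":0,"dy":0,"dz":0,"ax":0,"ay":0,"az":-0.107,"gripper":0},{"dx":0,"dy":0,"dz":0,"ax":0,"ay":0,"az":-0.107,"gripper":0},{"dx":0,"dy":0,"dz":0,"ax":0,"ay":0,"az":-0.107,"gripper":0},{"dx":0,"dy":0,"dz":0,"ax":0,"ay":0,"az":-0.107,"gripper":0}]'

```text
clock: 1.1
eef_pos: [165.5, -628.2, 252.7]
tool_rot: [-3.141, -0.001, 1.608]
force: [-0.3, 0.7, 0.2]
width: -0.1
gripper_force: 0.0
```

```bash
python3 -c "
from h import *
to([618.7,-233.5,190],1.602)"
```

```text
{'t': 1.1, 'pos': array([ 165.5, -628.2,  252.7]), 'rot': array([-3.141e+00, -1.000e-03,  1.608e+00]), 'd': array([1.2587, 1.5583, 0.21  ]), 'F': array([-0.3,  0.7,  0.2]), 'w': -0.1, 'gf': 0.0, 'turn': array([-0.0002, -0.0007,  0.0037])}
```

Emit:
step_arm --plan '[{"dx":0.09,"dy":0.111,"dz":0,"ax":0,"ay":0,"az":0,"gripper":0},{"dx":0.09,"dy":0.111,"dz":0,"ax":0,"ay":0,"az":0,"gripper":0},{"dx":0.09,"dy":0.111,"dz":0,"ax":0,"ay":0,"az":0,"gripper":0},{"dx":0.09,"dy":0.111,"dz":0,"ax":0,"ay":0,"az":0,"gripper":0},{"dx":0.09,"dy":0.111,"dz":0,"ax":0,"ay":0,"az":0,"gripper":0},{"dx":0.09,"dy":0.111,"dz":0,"ax":0,"ay":0,"az":0,"gripper":0},{"dx":0.09,"dy":0.111,"dz":0,"ax":0,"ay":0,"az":0,"gripper":0},{"dx":0.09,"dy":0.111,"dz":0,"ax":0,"ay":0,"az":0,"gripper":0},{"dx":0.09,"dy":0.111,"dz":0,"ax":0,"ay":0,"az":0,"gripper":0},{"dx":0.09,"dy":0.111,"dz":0,"ax":0,"ay":0,"az":0,"gripper":0},{"dx":0.09,"dy":0.111,"dz":0,"ax":0,"ay":0,"az":0,"gripper":0},{"dx":0.09,"dy":0.111,"dz":0,"ax":0,"ay":0,"az":0,"gripper":0},{"dx":0.09,"dy":0.111,"dz":0,"ax":0,"ay":0,"az":0,"gripper":0},{"dx":0.09,"dy":0.111,"dz":0,"ax":0,"ay":0,"az":0,"gripper":0},{"dx":0,"dy":0,"dz":0,"ax":0,"ay":0,"az":0,"gripper":0}]'

```text
clock: 2.98
eef_pos: [622.3, -231.0, 252.7]
tool_rot: [3.14, -0.003, 1.609]
force: [-0.2, 0.0, 0.5]
width: -0.2
gripper_force: 0.0
```

```bash
python3 - <<'E'
from h import *
to([618.7,-233.5,54],1.602)
im,W=grab("wrist");cv2.imwrite("pics/w1.png",im["color"][...,::-1]);np.savez("w1.npz",c=im["color"],W=W,T=im["T"])
E
```

```text
{'t': 2.98, 'pos': array([ 622.3, -231. ,  252.7]), 'rot': array([ 3.140e+00, -3.000e-03,  1.609e+00]), 'd': array([-0.0099, -0.0133,  0.6623]), 'F': array([-0.2,  0. ,  0.5]), 'w': -0.2, 'gf': 0.0, 'turn': array([ 0.0008, -0.0021,  0.0044])}
```

View pics/w1.png

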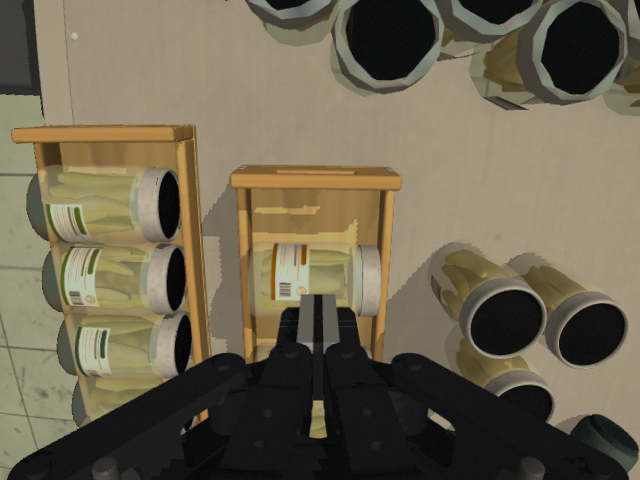

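The wrist view shows the short tray's left wall rim at rows 167–188, columns 231–402. The loose jar is at about (315,275), with its orange-banded label at (290,270). I'll measure the wall and the lid.

```bash
cat > m2.py <<'E'
from h import *
d=np.load("w1.npz");W=d["W"];X,Y,Z=W[...,0],W[...,1],W[...,2]
hsv=cv2.cvtColor(d["c"],cv2.COLOR_RGB2HSV).astype(int)
v,u=np.mgrid[:480,:640]
m=(u>225)&(u<410)&(v>160)&(v<195)&(Z>57)&(Z<68);p=W[m][:,:2].astype(np.float32);print("rim",len(p),p.mean(0),cv2.minAreaRect(p),Z[m].mean())
# long side tops 36
for a,b in((232,256),(372,400)):
    m=(u>a)&(u<b)&(v>195)&(v<300)&(Z>31)&(Z<41)
    if m.sum()>30:
        q=W[m];f=np.polyfit(q[:,1],q[:,0],1);print("side",m.sum(),q.mean(0),f)
# lid
m=(u>358)&(u<382)&(v>240)&(v<345)&(Z>20)&(Z<85)
q=W[m];print("lid",len(q),np.nanmin(q,0),np.nanmax(q,0))
m=(u>255)&(u<356)&(v>235)&(v<345)&(Z>55)&(Z<90);q=W[m]
o=np.linalg.lstsq(np.c_[2*q[:,1:],np.ones(len(q))],(q[:,1:]**2).sum(1),rcond=None)[0]
print("jar fit y,z,r",o[:2],np.sqrt(o[2]+o[0]**2+o[1]**2),np.percentile(q,[1,50,99],axis=0))
E
python3 m2.py
```

```text
rim 2561 [ 617.5993  -207.37704] ((617.5046997070312, -207.9440460205078), (137.30239868164062, 12.57284927368164), 0.9460140466690063) 60.611785226720514
side 875 [ 554.36700932 -269.70148739   34.92395808] [-3.67430845e-03  5.53376043e+02]
side 960 [ 682.80984993 -265.3521806    34.51451278] [-3.48054917e-02  6.73574137e+02]
lid 1893 [ 656.20546461 -378.80742419   20.15394325] [ 687.1448884  -263.45653741   75.50265415]
jar fit y,z,r [-299.02364548   42.476512  ] 33.47490156817665 [[ 571.47956474 -323.27492475   55.61564026]
 [ 606.48212091 -284.95087877   71.92088096]
 [ 653.15240819 -267.75827322   76.98154307]]
```

Emit:
step_arm --plan '[{"dx":-0.023,"dy":-0.004,"dz":0.1,"ax":0,"ay":0,"az":0.004,"gripper":0},{"dx":0,"dy":0,"dz":0.12,"ax":0,"ay":0,"az":0,"gripper":0},{"dx":0,"dy":0,"dz":0.12,"ax":0,"ay":0,"az":0,"gripper":0},{"dx":0,"dy":0,"dz":0.12,"ax":0,"ay":0,"az":0,"gripper":0},{"dx":0,"dy":0,"dz":0.1,"ax":0,"ay":0,"az":0,"gripper":0},{"dx":0,"dy":0,"dz":0.06,"ax":0,"ay":0,"az":0,"gripper":0},{"dx":0,"dy":0,"dz":0.035,"ax":0,"ay":0,"az":0,"gripper":0},{"dx":0,"dy":0,"dz":0,"ax":0,"ay":0,"az":0,"gripper":0}]'

```text
clock: 4.03
eef_pos: [618.5, -243.3, 56.7]
tool_rot: [-3.141, 0.0, 1.596]
force: [-0.0, -0.2, -0.2]
width: 0.0
gripper_force: 0.0
```

Emit:
step_arm --plan '[{"dx":-0.014,"dy":0.002,"dz":0,"ax":0,"ay":0,"az":0,"gripper":0},{"dx":-0.014,"dy":0.002,"dz":0,"ax":0,"ay":0,"az":0,"gripper":0},{"dx":-0.012,"dy":0.001,"dz":0,"ax":0,"ay":0,"az":0,"gripper":0},{"dx":-0.01,"dy":0,"dz":0,"ax":0,"ay":0,"az":0,"gripper":0},{"dx":-0.01,"dy":0,"dz":0,"ax":0,"ay":0,"az":0,"gripper":0},{"dx":-0.01,"dy":0,"dz":0,"ax":0,"ay":0,"az":0,"gripper":0},{"dx":-0.01,"dy":0,"dz":0,"ax":0,"ay":0,"az":0,"gripper":0},{"dx":-0.01,"dy":0,"dz":0,"ax":0,"ay":0,"az":0,"gripper":0},{"dx":-0.01,"dy":0,"dz":0,"ax":0,"ay":0,"az":0,"gripper":0},{"dx":-0.01,"dy":0,"dz":0,"ax":0,"ay":0,"az":0,"gripper":0},{"dx":-0.01,"dy":0,"dz":0,"ax":0,"ay":0,"az":0,"gripper":0},{"dx":-0.01,"dy":0,"dz":0,"ax":0,"ay":0,"az":0,"gripper":0},{"dx":-0.01,"dy":0,"dz":0,"ax":0,"ay":0,"az":0,"gripper":0},{"dx":-0.01,"dy":0,"dz":0,"ax":0,"ay":0,"az":0,"gripper":0}]'

```text
clock: 5.78
eef_pos: [621.4, -288.1, 56.8]
tool_rot: [3.142, -0.0, 1.596]
force: [-0.4, 0.3, 0.5]
width: -0.1
gripper_force: 0.1
```

```bash
python3 - <<'E'
from h import *
to([620,-290.5,56],1.602)
im,W=grab("wrist");cv2.imwrite("pics/w2.png",im["color"][...,::-1])
im,W=grab("top");cv2.imwrite("pics/t2.png",cv2.resize(im["color"][170:310,330:480,::-1],None,fx=4,fy=4,interpolation=2))
E
```

```text
{'t': 5.78, 'pos': array([ 621.4, -288.1,   56.8]), 'rot': array([ 3.142, -0.   ,  1.596]), 'd': array([-0.0079, -0.005 ,  0.0028]), 'F': array([-0.4,  0.3,  0.5]), 'w': -0.1, 'gf': 0.0844244039762998, 'turn': array([ 0.    , -0.    , -0.0038])}
```

View pics/t2.png

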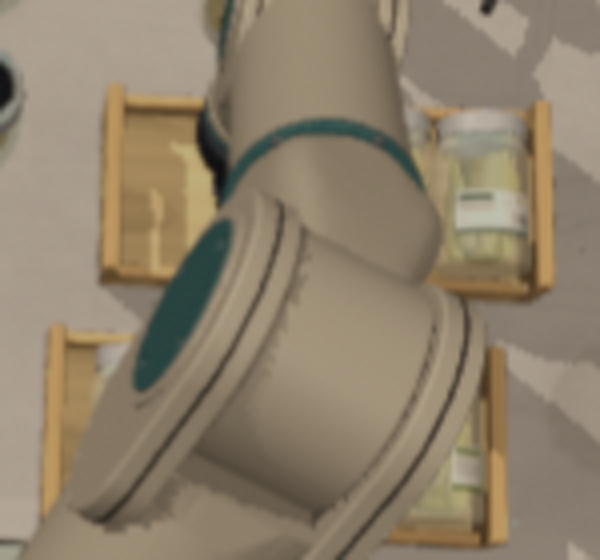

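The arm hides the jar in this crop, and no force shows yet. I'll keep creeping until contact.

Emit:
step_arm --plan '[{"dx":-0.005,"dy":0,"dz":0,"ax":0,"ay":0,"az":0,"gripper":0},{"dx":-0.005,"dy":0,"dz":0,"ax":0,"ay":0,"az":0,"gripper":0},{"dx":-0.005,"dy":0,"dz":0,"ax":0,"ay":0,"az":0,"gripper":0}]'

```text
clock: 6.25
eef_pos: [621.6, -290.1, 56.8]
tool_rot: [-3.141, -0.003, 1.597]
force: [-1.0, 6.1, 3.3]
width: 0.5
gripper_force: 3.2
```

Emit:
step_arm --plan '[{"dx":-0.005,"dy":0,"dz":0,"ax":0,"ay":0,"az":0,"gripper":0},{"dx":-0.002,"dy":0,"dz":0,"ax":0,"ay":0,"az":0,"gripper":0}]'

```text
clock: 6.5
eef_pos: [621.6, -290.2, 56.8]
tool_rot: [-3.14, -0.006, 1.598]
force: [-1.9, 9.0, 3.6]
width: -0.4
gripper_force: 4.3
```

Emit:
step_arm --plan '[{"dx":0.01,"dy":0,"dz":0,"ax":0,"ay":0,"az":0,"gripper":0},{"dx":0.02,"dy":0,"dz":0,"ax":0,"ay":0,"az":0,"gripper":0},{"dx":0.04,"dy":0,"dz":0,"ax":0,"ay":0,"az":0,"gripper":0},{"dx":0.04,"dy":0,"dz":-0.05,"ax":0,"ay":0,"az":0,"gripper":0},{"dx":0.06,"dy":0,"dz":-0.12,"ax":0,"ay":0,"az":0,"gripper":0},{"dx":0.06,"dy":0,"dz":-0.15,"ax":0,"ay":0,"az":0,"gripper":0},{"dx":0.06,"dy":0,"dz":-0.15,"ax":0,"ay":0,"az":0,"gripper":0},{"dx":0,"dy":0,"dz":-0.15,"ax":0,"ay":0,"az":0,"gripper":0.5},{"dx":0,"dy":0,"dz":-0.05,"ax":0,"ay":0,"az":0,"gripper":1}]'

```text
clock: 7.62
eef_pos: [621.1, -206.7, 262.5]
tool_rot: [3.135, 0.002, 1.597]
force: [0.8, 0.0, 0.1]
width: 35.6
gripper_force: 0.0
```

```bash
python3 - <<'E'
from h import *
im,W=grab("wrist");cv2.imwrite("pics/w3.png",im["color"][...,::-1]);np.savez("w3.npz",c=im["color"],W=W,T=im["T"])
to([432.7,88.5,230],1.602)
E
```

```text
{'t': 7.67, 'pos': array([ 621.1, -207.2,  262.7]), 'rot': array([3.135e+00, 2.000e-03, 1.597e+00]), 'd': array([ 1.0018, -0.6032,  0.1027]), 'F': array([-0.3, -0.1,  0.2]), 'w': 42.9, 'gf': 0.0, 'turn': array([ 0.0042,  0.0015, -0.0034])}
```

View pics/w3.png

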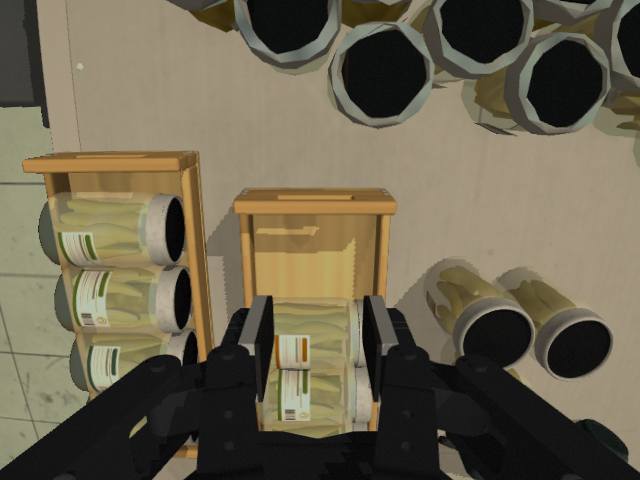

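Gap now open; the orange-banded label is at about (292,350), on a jar spanning rows 298–370. I'll compute its angle.

```bash
cat > m3.py <<'E'
from h import *
d=np.load("w3.npz");W=d["W"];X,Y,Z=W[...,0],W[...,1],W[...,2]
c=d["c"].astype(int);v,u=np.mgrid[:480,:640];print("cam",d["T"][:3,3])
m=(u>275)&(u<345)&(v>300)&(v<368)&(Z>52)&(Z<90);q=W[m]
o=np.linalg.lstsq(np.c_[2*q[:,1:],np.ones(len(q))],(q[:,1:]**2).sum(1),rcond=None)[0];print("jar",o[:2],np.sqrt(o[2]+o[0]**2+o[1]**2))
for r in range(300,372,6): print(r,W[r,292].round(1),W[r,320].round(1),c[r,292],c[r,305])
m=(u>232)&(u<400)&(v>185)&(v<215)&(Z>57)&(Z<68);p=W[m][:,:2].astype(np.float32);print("rim",len(p),cv2.minAreaRect(p),Z[m].mean())
E
python3 m3.py
```

```text
cam [ 618.76380949 -127.53220211  382.3149956 ]
jar [-333.96417379   43.06079973] 33.2806909082277
300 [ 600.4 -300.8   39.8] [ 627.1 -299.4   41.4] [169 144  96] [169 149  98]
306 [ 601.  -301.3   51.1] [ 627.1 -301.1   50.3] [132 118  77] [129 117  77]
312 [ 601.4 -303.9   57.9] [ 627.1 -303.1   58.4] [163 149  91] [164 148  93]
318 [ 601.7 -307.5   62.5] [ 627.1 -307.    62.5] [140 136  89] [137 133  89]
324 [ 602.  -310.9   67.4] [ 627.2 -310.8   66.5] [144 138  89] [138 133  90]
330 [ 602.1 -315.5   70.1] [ 627.2 -314.8   70.2] [151 143  95] [158 149  99]
336 [ 602.3 -320.1   72.7] [ 627.4 -320.    71.9] [185 196 177] [185 193 169]
342 [ 602.4 -324.9   74.9] [ 627.4 -324.    75.4] [185 194 167] [142  84   7]
348 [ 602.5 -330.9   75.4] [ 627.6 -329.4   76.7] [186 194 164] [140  81   3]
354 [ 602.6 -336.    77.1] [ 627.8 -336.5   75.6] [185 188 156] [132  77   1]
360 [ 602.5 -343.9   75.1] [ 628.  -343.7   74.4] [185 173 145] [122  73   5]
366 [ 602.2 -353.9   70.3] [ 628.3 -353.2   70.4] [158 147 123] [160 149 125]
rim 2225 ((619.8807983398438, -204.26947021484375), (136.88473510742188, 12.233077049255371), 1.4169251918792725) 60.92580660185481
```

Label's edges lie at about y −319 and −350 and the jar's axis at −335, so it faces up. The jar is seated. Next, the block.

Emit:
step_arm --plan '[{"dx":0.07,"dy":-0.05,"dz":0,"ax":0,"ay":0,"az":0,"gripper":1},{"dx":0.07,"dy":-0.05,"dz":0,"ax":0,"ay":0,"az":0,"gripper":1},{"dx":0.07,"dy":-0.05,"dz":0,"ax":0,"ay":0,"az":0,"gripper":1},{"dx":0.07,"dy":-0.05,"dz":0,"ax":0,"ay":0,"az":0,"gripper":1},{"dx":0.07,"dy":-0.05,"dz":0,"ax":0,"ay":0,"az":0,"gripper":1},{"dx":0.07,"dy":-0.05,"dz":0,"ax":0,"ay":0,"az":0,"gripper":1},{"dx":0.07,"dy":-0.05,"dz":0,"ax":0,"ay":0,"az":0,"gripper":1},{"dx":0.07,"dy":-0.05,"dz":0,"ax":0,"ay":0,"az":0,"gripper":1},{"dx":0.07,"dy":-0.05,"dz":0,"ax":0,"ay":0,"az":0,"gripper":1},{"dx":0.07,"dy":-0.05,"dz":0,"ax":0,"ay":0,"az":0,"gripper":1},{"dx":0.07,"dy":-0.05,"dz":0,"ax":0,"ay":0,"az":0,"gripper":1},{"dx":0.07,"dy":-0.05,"dz":0,"ax":0,"ay":0,"az":0,"gripper":1},{"dx":0,"dy":0,"dz":0,"ax":0,"ay":0,"az":0,"gripper":1},{"dx":0,"dy":0,"dz":0,"ax":0,"ay":0,"az":0,"gripper":1}]'

```text
clock: 9.43
eef_pos: [433.2, 39.2, 257.5]
tool_rot: [-3.141, 0.0, 1.596]
force: [-0.1, -1.1, 1.1]
width: 85.6
gripper_force: 0.0
```

```bash
cat > m4.py <<'E'
from h import *
im,W=grab("wrist");cv2.imwrite("pics/w4.png",im["color"][...,::-1]);X,Y,Z=W[...,0],W[...,1],W[...,2]
m=(abs(X-432)<70)&(abs(Y-89)<70)&(Z>48)&(Z<60);p=W[m][:,:2].astype(np.float32);print("blk",len(p),cv2.minAreaRect(p),Z[m].mean())
m=(abs(X-432)<50)&(abs(Y-89)<40)&(Z>78)&(Z<100);p=W[m][:,:2].astype(np.float32);print("rib",len(p),cv2.minAreaRect(p),np.median(Z[m]))
to([432.7,88.5,150],1.602)
E
python3 m4.py
```

```text
blk 12156 ((430.82965087890625, 92.45523071289062), (106.48419952392578, 85.68510437011719), 1.376454472541809) 53.19326621529735
rib 1663 ((430.5364990234375, 92.24031066894531), (43.34234619140625, 20.486268997192383), 1.6351765394210815) 85.87655245412435
{'t': 9.47, 'pos': array([433.4,  39. , 257.6]), 'rot': array([-3.141,  0.   ,  1.595]), 'd': array([0.165 , 0.0015, 0.3584]), 'F': array([ 0.5,  0.3, -0.1]), 'w': 85.8, 'gf': 0.0, 'turn': array([-0.0001,  0.0002, -0.0046])}
```

View pics/w4.png

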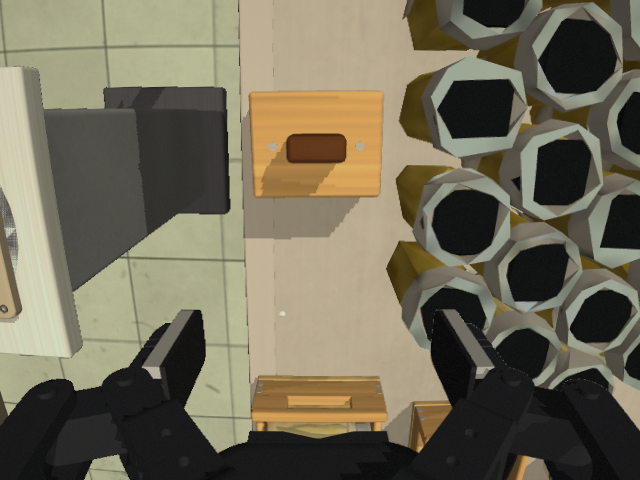

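Block at (430.7, 92.4), yaw 0.024, and its sizes match those given; rib at image (317,148). It's already in line with the tool, so I descend in two stages.

Emit:
step_arm --plan '[{"dx":0.06,"dy":-0.002,"dz":0.05,"ax":0,"ay":0,"az":0,"gripper":0.78},{"dx":0.06,"dy":-0.002,"dz":0.05,"ax":0,"ay":0,"az":0,"gripper":0.78},{"dx":0.058,"dy":-0.001,"dz":0.05,"ax":0,"ay":0,"az":0,"gripper":0.78},{"dx":0,"dy":0,"dz":0.1,"ax":0,"ay":0,"az":0,"gripper":0.78},{"dx":0,"dy":0,"dz":0.1,"ax":0,"ay":0,"az":0,"gripper":0.78},{"dx":0,"dy":0,"dz":0.05,"ax":0,"ay":0,"az":0,"gripper":0.78},{"dx":0,"dy":0,"dz":0,"ax":0,"ay":0,"az":0,"gripper":0.78},{"dx":0,"dy":0,"dz":0,"ax":0,"ay":0,"az":0,"gripper":0.78}]'

```text
clock: 10.48
eef_pos: [430.9, 92.9, 138.1]
tool_rot: [3.141, -0.0, 1.595]
force: [-0.4, 0.2, -0.4]
width: 67.0
gripper_force: 0.0
```

```bash
python3 -c "
from h import *
to([430.7,92.4,77],1.595)"
```

```text
{'t': 10.47, 'pos': array([430.9,  92.9, 138.1]), 'rot': array([ 3.141, -0.   ,  1.595]), 'd': array([-0.0017, -0.0009,  0.2038]), 'F': array([-0.4,  0.2, -0.4]), 'w': 67.0, 'gf': 0.0, 'turn': array([ 0.0005, -0.0001,  0.0001])}
```

Emit:
step_arm --plan '[{"dx":-0.002,"dy":0,"dz":0.06,"ax":0,"ay":0,"az":0,"gripper":0.78},{"dx":0,"dy":0,"dz":0.06,"ax":0,"ay":0,"az":0,"gripper":0.78},{"dx":0,"dy":0,"dz":0.05,"ax":0,"ay":0,"az":0,"gripper":0.78},{"dx":0,"dy":0,"dz":0.034,"ax":0,"ay":0,"az":0,"gripper":0.78},{"dx":0,"dy":0,"dz":0,"ax":0,"ay":0,"az":0,"gripper":0.78},{"dx":0,"dy":0,"dz":0,"ax":0,"ay":0,"az":0,"gripper":0.3},{"dx":0,"dy":0,"dz":0,"ax":0,"ay":0,"az":0,"gripper":0.3},{"dx":0,"dy":0,"dz":0,"ax":0,"ay":0,"az":0,"gripper":0.3},{"dx":0,"dy":0,"dz":0,"ax":0,"ay":0,"az":0,"gripper":0.3}]'

```text
clock: 11.6
eef_pos: [430.7, 92.7, 77.4]
tool_rot: [3.14, -0.0, 1.596]
force: [-0.1, -0.5, 6.4]
width: 43.2
gripper_force: 62.0
```

Emit:
step_arm --plan '[{"dx":0,"dy":0,"dz":-0.04,"ax":0,"ay":0,"az":0,"gripper":0.3},{"dx":0,"dy":0,"dz":-0.1,"ax":0,"ay":0,"az":0,"gripper":0.3},{"dx":0,"dy":0,"dz":-0.12,"ax":0,"ay":0,"az":0,"gripper":0.3},{"dx":0,"dy":0,"dz":-0.12,"ax":0,"ay":0,"az":0,"gripper":0.3},{"dx":0,"dy":0,"dz":-0.12,"ax":0,"ay":0,"az":0,"gripper":0.3},{"dx":0,"dy":0,"dz":-0.06,"ax":0,"ay":0,"az":0,"gripper":0.3},{"dx":0,"dy":0,"dz":0,"ax":0,"ay":0,"az":0,"gripper":0.3}]'

```text
clock: 12.48
eef_pos: [430.7, 92.6, 246.1]
tool_rot: [3.138, -0.0, 1.596]
force: [-0.3, -0.6, -2.5]
width: 43.2
gripper_force: 61.8
```

```bash
python3 -c "
from h import *
to([620,-256.7,200],1.595)"
```

```text
{'t': 12.47, 'pos': array([430.7,  92.6, 246.1]), 'rot': array([ 3.138, -0.   ,  1.596]), 'd': array([-1.1796,  0.6014,  0.1553]), 'F': array([-0.3, -0.6, -2.5]), 'w': 43.2, 'gf': 61.79468750953674, 'turn': array([ 0.002 , -0.0002,  0.0004])}
```

Emit:
step_arm --plan '[{"dx":-0.05,"dy":0.025,"dz":0,"ax":0,"ay":0,"az":0,"gripper":0.3},{"dx":-0.09,"dy":0.046,"dz":0,"ax":0,"ay":0,"az":0,"gripper":0.3},{"dx":-0.1,"dy":0.051,"dz":0,"ax":0,"ay":0,"az":0,"gripper":0.3},{"dx":-0.1,"dy":0.051,"dz":0,"ax":0,"ay":0,"az":0,"gripper":0.3},{"dx":-0.1,"dy":0.051,"dz":0,"ax":0,"ay":0,"az":0,"gripper":0.3},{"dx":-0.1,"dy":0.051,"dz":0,"ax":0,"ay":0,"az":0,"gripper":0.3},{"dx":-0.1,"dy":0.051,"dz":0,"ax":0,"ay":0,"az":0,"gripper":0.3},{"dx":-0.1,"dy":0.051,"dz":0,"ax":0,"ay":0,"az":0,"gripper":0.3},{"dx":-0.1,"dy":0.051,"dz":0,"ax":0,"ay":0,"az":0,"gripper":0.3},{"dx":-0.1,"dy":0.051,"dz":0,"ax":0,"ay":0,"az":0,"gripper":0.3},{"dx":-0.1,"dy":0.051,"dz":0,"ax":0,"ay":0,"az":0,"gripper":0.3},{"dx":-0.09,"dy":0.046,"dz":0,"ax":0,"ay":0,"az":0,"gripper":0.3},{"dx":-0.05,"dy":0.025,"dz":0,"ax":0,"ay":0,"az":0,"gripper":0.3},{"dx":0,"dy":0,"dz":0,"ax":0,"ay":0,"az":0,"gripper":0.3},{"dx":0,"dy":0,"dz":0,"ax":0,"ay":0,"az":0,"gripper":0.3}]'

```text
clock: 14.35
eef_pos: [618.5, -256.1, 243.3]
tool_rot: [-3.139, -0.002, 1.597]
force: [-0.9, 0.6, -2.0]
width: 42.9
gripper_force: 61.8
```

```bash
cat > m5.py <<'E'
import sys
from h import *
n=sys.argv[1]
im,W=grab("wrist");cv2.imwrite(f"pics/{n}.png",im["color"][...,::-1]);X,Y,Z=W[...,0],W[...,1],W[...,2]
m=(abs(X-619)<85)&(abs(Y+206)<17)&(Z>56)&(Z<68);p=W[m][:,:2].astype(np.float32);print("rim",len(p),cv2.minAreaRect(p),Z[m].mean())
q=W[m];b=np.abs(q[:,0]-619)<50;f=np.polyfit(q[b,0],q[b,1],1);print("slope",f, "x range",np.percentile(q[:,0],[1,99]))
m=(abs(X-619)<75)&(Y<-190)&(Y>-320)&(Z>100);p=W[m];print("above",len(p),np.percentile(p,[1,99],axis=0) if len(p) else "")
to([620,-256.7,120],1.595)
E
python3 m5.py w5
```

```text
rim 2907 ((620.0504150390625, -204.03501892089844), (137.75135803222656, 12.312137603759766), 1.2386605739593506) 61.209021116584935
slope [ 2.50611541e-02 -2.19324785e+02] x range [553.39212246 686.46060699]
above 96274 [[ 560.03943139 -292.56008493  189.54830316]
 [ 677.85978939 -212.5131225   311.93543762]]
{'t': 14.4, 'pos': array([ 618.8, -255.7,  243.8]), 'rot': array([-3.140e+00, -1.000e-03,  1.597e+00]), 'd': array([-0.0039,  0.0047,  0.4127]), 'F': array([-0.2,  0.1, -2.9]), 'w': 43.2, 'gf': 61.77707076072693, 'turn': array([-0.0011, -0.0008,  0.0014])}
```

View pics/w5.png

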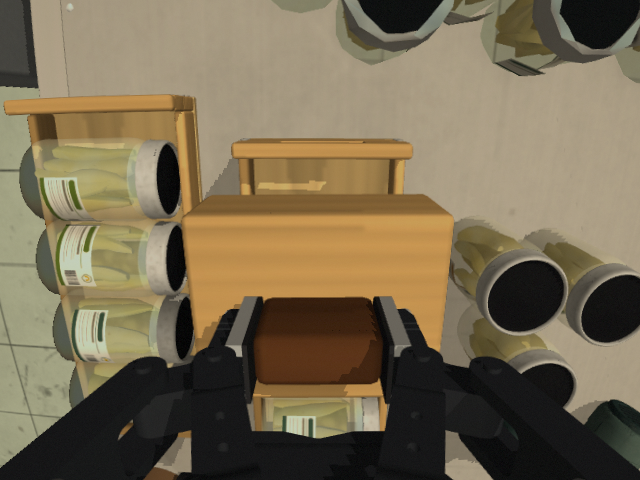

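Emit:
step_arm --plan '[{"dx":-0.003,"dy":0.004,"dz":0.08,"ax":0,"ay":0,"az":0.001,"gripper":0.3},{"dx":0,"dy":0,"dz":0.1,"ax":0,"ay":0,"az":0,"gripper":0.3},{"dx":0,"dy":0,"dz":0.08,"ax":0,"ay":0,"az":0,"gripper":0.3},{"dx":0,"dy":0,"dz":0.03,"ax":0,"ay":0,"az":0,"gripper":0.3},{"dx":0,"dy":0,"dz":0,"ax":0,"ay":0,"az":0,"gripper":0.3},{"dx":0,"dy":0,"dz":0,"ax":0,"ay":0,"az":0,"gripper":0.3}]'

```text
clock: 15.15
eef_pos: [621.5, -257.6, 158.9]
tool_rot: [3.139, 0.001, 1.595]
force: [0.1, 0.1, -1.5]
width: 42.9
gripper_force: 61.8
```

```bash
sed -i 's/Z>100/(Z>118)\&(Z<126)/' m5.py; python3 m5.py w6
```

```text
rim 5526 ((619.99560546875, -204.43472290039062), (138.1876678466797, 12.326152801513672), 1.2019177675247192) 60.72617907285237
slope [ 2.04563009e-02 -2.16861035e+02] x range [553.59903766 686.2879365 ]
above 1136 [[ 570.64381904 -217.15604281  118.06509144]
 [ 670.15230353 -214.09080838  125.899806  ]]
{'t': 15.2, 'pos': array([ 621.5, -257.7,  159. ]), 'rot': array([3.139e+00, 1.000e-03, 1.595e+00]), 'd': array([ 0.0036, -0.0051,  0.1299]), 'F': array([ 0.1,  0.3, -2.2]), 'w': 43.0, 'gf': 61.77471399307251, 'turn': array([ 0.0014,  0.0005, -0.0002])}
```

View pics/w6.png

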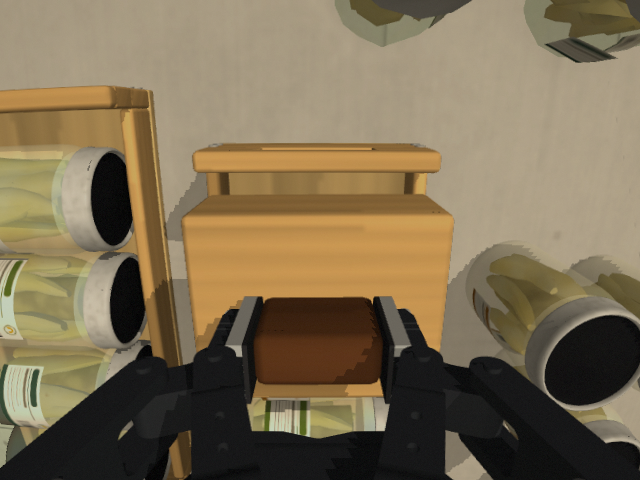

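Emit:
step_arm --plan '[{"dx":0.0065,"dy":0,"dz":0.03,"ax":0,"ay":0,"az":0,"gripper":0.3},{"dx":0,"dy":0,"dz":0.03,"ax":0,"ay":0,"az":0,"gripper":0.3},{"dx":0,"dy":0,"dz":0.02,"ax":0,"ay":0,"az":0,"gripper":0.3},{"dx":0,"dy":0,"dz":0.01,"ax":0,"ay":0,"az":0,"gripper":0.3},{"dx":0,"dy":0,"dz":0,"ax":0,"ay":0,"az":0,"gripper":0.3}]'

```text
clock: 15.82
eef_pos: [620.5, -255.6, 130.3]
tool_rot: [-3.141, -0.0, 1.594]
force: [-0.3, -1.2, -2.1]
width: 42.8
gripper_force: 61.8
```

Emit:
step_arm --plan '[{"dx":0,"dy":0,"dz":0.01,"ax":0,"ay":0,"az":0,"gripper":0.3},{"dx":0,"dy":0,"dz":0.01,"ax":0,"ay":0,"az":0,"gripper":0.3},{"dx":0,"dy":0,"dz":0.01,"ax":0,"ay":0,"az":0,"gripper":0.3},{"dx":0,"dy":0,"dz":0.01,"ax":0,"ay":0,"az":0,"gripper":0.3}]'

```text
clock: 16.32
eef_pos: [620.6, -255.6, 118.4]
tool_rot: [-3.142, -0.0, 1.595]
force: [-0.4, 0.4, -2.8]
width: 43.3
gripper_force: 61.8
```

Emit:
step_arm --plan '[{"dx":0,"dy":0,"dz":0.01,"ax":0,"ay":0,"az":0,"gripper":0.3},{"dx":0,"dy":0,"dz":0.01,"ax":0,"ay":0,"az":0,"gripper":0.3},{"dx":0,"dy":0,"dz":0.01,"ax":0,"ay":0,"az":0,"gripper":0.3}]'

```text
clock: 16.7
eef_pos: [620.6, -255.7, 109.4]
tool_rot: [3.142, 0.0, 1.595]
force: [-0.1, 0.3, -2.0]
width: 43.5
gripper_force: 61.8
```

Emit:
step_arm --plan '[{"dx":0,"dy":0,"dz":0.01,"ax":0,"ay":0,"az":0,"gripper":0.3},{"dx":0,"dy":0,"dz":0.01,"ax":0,"ay":0,"az":0,"gripper":0.3},{"dx":0,"dy":0,"dz":0.01,"ax":0,"ay":0,"az":0,"gripper":0.3},{"dx":0,"dy":0,"dz":0.01,"ax":0,"ay":0,"az":0,"gripper":0.3},{"dx":0,"dy":0,"dz":0.01,"ax":0,"ay":0,"az":0,"gripper":0.3}]'

```text
clock: 17.32
eef_pos: [620.6, -255.7, 94.4]
tool_rot: [3.142, -0.0, 1.595]
force: [0.1, -0.2, -2.0]
width: 43.1
gripper_force: 61.8
```

Emit:
step_arm --plan '[{"dx":0,"dy":0,"dz":0.01,"ax":0,"ay":0,"az":0,"gripper":0.3},{"dx":0,"dy":0,"dz":0.008,"ax":0,"ay":0,"az":0,"gripper":0.3},{"dx":0,"dy":0,"dz":0.006,"ax":0,"ay":0,"az":0,"gripper":0.3}]'

```text
clock: 17.7
eef_pos: [620.6, -255.6, 87.2]
tool_rot: [-3.141, -0.0, 1.595]
force: [-0.0, -0.6, -2.5]
width: 43.4
gripper_force: 61.8
```

Emit:
step_arm --plan '[{"dx":0,"dy":0,"dz":0.006,"ax":0,"ay":0,"az":0,"gripper":0.3},{"dx":0,"dy":0,"dz":0.006,"ax":0,"ay":0,"az":0,"gripper":0.3},{"dx":0,"dy":0,"dz":0,"ax":0,"ay":0,"az":0,"gripper":0.3}]'

```text
clock: 18.08
eef_pos: [620.6, -255.6, 85.5]
tool_rot: [3.141, 0.001, 1.594]
force: [-3.6, 1.7, 7.8]
width: 43.2
gripper_force: 62.8
```

Emit:
step_arm --plan '[{"dx":0,"dy":0,"dz":0.006,"ax":0,"ay":0,"az":0,"gripper":0.3},{"dx":0,"dy":0,"dz":0.004,"ax":0,"ay":0,"az":0,"gripper":0.3},{"dx":0,"dy":0,"dz":0,"ax":0,"ay":0,"az":0,"gripper":0.3},{"dx":0,"dy":0,"dz":0,"ax":0,"ay":0,"az":0,"gripper":0.3}]'

```text
clock: 18.58
eef_pos: [620.6, -255.6, 85.4]
tool_rot: [3.141, 0.001, 1.594]
force: [-9.3, 1.9, 24.7]
width: 42.9
gripper_force: 65.1
```

```bash
cat > m6.py <<'E'
from h import *
im,W=grab("wrist");cv2.imwrite("pics/w7.png",im["color"][...,::-1]);X,Y,Z=W[...,0],W[...,1],W[...,2]
m=(abs(X-619)<45)&(abs(Y+206)<4);print("rim z",np.nanmedian(Z[m]),m.sum())
for a,b in((-217,-223),(-223,-230),(-230,-240)):
    m=(abs(X-619)<45)&(Y<a)&(Y>b)&(Z<75);print("blk z",np.nanmedian(Z[m]),m.sum())
to([620.6,-255.6,85],1.595)
E
python3 m6.py
```

```text
rim z 61.06110269858644 4827
blk z 61.11529757938197 3556
blk z 61.13460759771294 3971
blk z 61.13744214582081 5403
{'t': 18.62, 'pos': array([ 620.6, -255.7,   85.4]), 'rot': array([3.141e+00, 1.000e-03, 1.594e+00]), 'd': array([ 0.0003, -0.    ,  0.0014]), 'F': array([-9.3,  3.1, 24.8]), 'w': 43.1, 'gf': 65.10646462440491, 'turn': array([ 0.0002,  0.0009, -0.0005])}
```

View pics/w7.png

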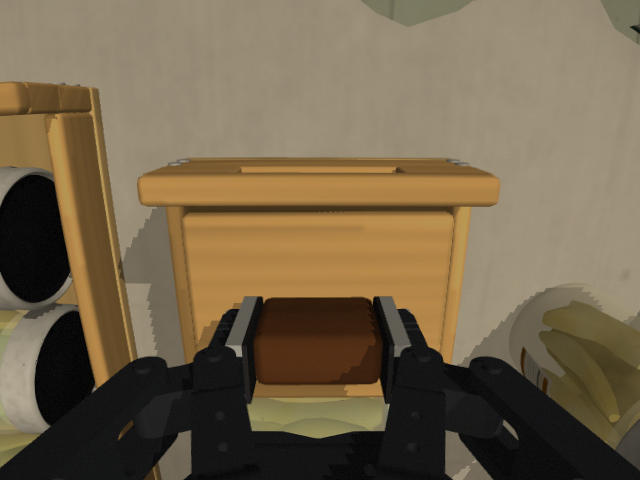

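The block (rows 212–390) sits flush with the rim (rows 175–205): both read z = 61.1. It is being pressed with about 25 N, and the jar is still beside it.

```bash
python3 -c "
from cell import ctrl
print(ctrl.finish_job())"
```

```text
the job is handed in; nothing more can be done
None
```

The job is handed in at about 19 s: the loose jar is rolled up against its neighbour with its label on top, and the filler block is home, flush with the end-wall rim (both read 61.1 mm), still gripped and pressed down with about 25 N.

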